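# Two sample jars to the microscope tray

## Robot

A 6-joint arm with a two-finger parallel gripper is mounted at the origin on the work surface. World frame = base frame: x ahead of the robot, y to its left, z up, the work surface at z = 0. Lengths are in m, angles in rad, forces in N, time in s.
With the tool pointing down it reaches from about 0.2 to 0.875 m from the base axis. Payload 3.4 kg.
Tool frame: the origin (TCP) lies between the finger pads; the fingertips stand 25 mm ahead of it and the grasp point (between the pads) lies 6 mm ahead of it (bot.finger_overhang is the distance from the TCP to the fingertips, in m); z points along the fingers, y is the line along which they close (so a half turn about z gives the same grasp; the last joint's range is limited). The gripper opens to 94 mm and grips with 3 to 60 N. Pads are 16 mm wide; open, the fingers measure 119 mm over their backs; the gripper's body (75 mm by 177 mm) begins 78 mm behind the grasp point.
Start: joints at [-1.319, 0.276, 1.505, -0, 1.361, -0.121], TCP at [0.209, -0.536, 0.23] pointing down, gripper open.
Joint ranges: [-2.89, 2.89], [-0.75, 2.08], [0.22, 2.7], [-1.18, 4.32], [0.11, 2.71], [-2.7, 2.7]. Speed limits (rad/s): [2.57, 2.57, 3.14, 3.14, 3.14, 3.14].

## Interface

Orientations are given as a unit quaternion [w, x, y, z].
In Python, from plant import bot gives the robot as it stands.
- The arm moves only by the tool play_rows, never from a script. Its argument "series" is a list of rows, each a list of 5 numbers: the shift along the tool's x, y, z each as a share of 100 mm, from -1 to 1, then the turn about the tool's z as a share of 2 pi rad, from -1 to 1, then the opening, from 0 (shut) to 1 (fully open). A call has 1 to 20 rows; each row shifts and turns the commanded pose from where the row before left it, along the tool's axes as they then stand; what a row does not reach is not made up. A row lasts 1/8 s, in which the tool goes at most 62.5 mm and 10.7 degrees, less where a joint would pass 70% of its speed; a pose out of reach is approached as far as the arm can. A call with a number of a shift or a turn outside -1 to 1 is refused whole. A call with a gripper value outside its range is refused whole. The fingers move at their own pace and stop on an object; "force" is the grip in N (left out, the last holds). Time passes only in rows, so rows that do not move let the fingers close. It gives the time, the measured TCP pose, the force, the opening and the grip force at its end, in the units of the state.
- bot.state(): the state, without advancing time (a new reading comes with each control period).
- bot.grab_frame(name): name is "side" or "top"; returns a dict with "image" (400x640x3 uint8, red, green, blue), "camera_matrix" (3x3 intrinsics, pixels), "R" (3x3) and "t" (3): a world point X has camera coordinates R X + t. Camera axes: x right, y down, z forward; pixel columns grow to the right and rows downward; lengths in m; the calibration is good to about 2 mm. A picture is of the moment at which its call begins. There is no depth.
- bot.hand_in(): hands the job in; it is judged then, once.
The state is a dict: "time_s": time; "q": joint angles; "qd": joint speeds; "tau": joint torques, N m; "eef_pos": TCP position; "ee_rot": TCP orientation; "wrist_force": force on the tool from outside, world axes, zero at the start; "torque": the same for the moment, N m; "finger_gap": finger opening in m; "finger_force": force on a finger pad.
Only numpy, scipy, OpenCV 4.12 (cv2) and the standard library are available. Lean on these libraries where they do the work, as an engineer would, in place of code of your own. Each camera call takes 0.05 s, during which the arm holds its last target. There are 200 camera calls.

## Task

Samples go to the microscope two at a time. Pick any two of the three short specimen jars with black screw lids and stand them upright in the shallow steel tray, setting them down on its floor rather than dropping them. Leave the third short jar standing where it is.

Things in the scene. Friction and masses are not known exactly. Their poses are not given: they have to be found in the camera images.
- jar_a_mid (a point): centre (half-way up) of one of three short specimen jars: upright closed cylinder, frosted body, black ribbed screw lid, straight-sided, 40 mm across, 45 mm tall, about 60 g, loose on a thin paper sheet on the bench; z along its axis, yaw arbitrary. Two unlisted jars alike but 85 mm tall; a flat clear dish (52 mm across, 14 mm tall) is also there. Neighbours: centres 95 mm apart or more
- jar_b_mid (a point): centre (half-way up) of one of three short specimen jars: upright closed cylinder, frosted body, black ribbed screw lid, straight-sided, 40 mm across, 45 mm tall, about 60 g, loose on a thin paper sheet on the bench; z along its axis, yaw arbitrary. Two unlisted jars alike but 85 mm tall; a flat clear dish (52 mm across, 14 mm tall) is also there. Neighbours: centres 95 mm apart or more
- jar_c_mid (a point): centre (half-way up) of one of three short specimen jars: upright closed cylinder, frosted body, black ribbed screw lid, straight-sided, 40 mm across, 45 mm tall, about 60 g, loose on a thin paper sheet on the bench; z along its axis, yaw arbitrary. Two unlisted jars alike but 85 mm tall; a flat clear dish (52 mm across, 14 mm tall) is also there. Neighbours: centres 95 mm apart or more
- tray: open shallow rectangular steel tray fixed to the bench, outside 220 mm along its x, 160 mm along its y, 20 mm tall, walls 4 mm thick, floor 4 mm thick; empty at the start; origin at the centre of its underside, on the bench top, z up
Not all that is in view belongs to the job. What is shaped like the part that bears jar_a_mid but orange or pink is not meant.

How it is judged:
At the end, for the whole second after the job is handed in: Two short jars stand on the tray floor (centre within 100 mm in x and 70 mm in y of the tray centre, under 34 mm above its underside), upright within 10 degrees, released, at rest; the third is upright within 10 degrees and within 30 mm of its start (((distance of jar_a_mid from where it was at the start of the episode below 0.03 m and angle between each of jar_a_mid, jar_b_mid, jar_c_mid's own z axis and vertical below 0.17 rad and x of jar_b_mid in the frame of tray between -0.1 and 0.1 m and y of jar_b_mid in the frame of tray between -0.07 and 0.07 m and z of each of jar_b_mid, jar_c_mid in the frame of tray below 0.034 m and linear speed of each of jar_b, jar_c below 0.02 m/s and contact force between each of jar_b, jar_c and the fingers below 0.1 N and x of jar_c_mid in the frame of tray between -0.1 and 0.1 m and y of jar_c_mid in the frame of tray between -0.07 and 0.07 m) or (x of jar_a_mid in the frame of tray between -0.1 and 0.1 m and y of jar_a_mid in the frame of tray between -0.07 and 0.07 m and z of each of jar_a_mid, jar_c_mid in the frame of tray below 0.034 m and angle between each of jar_a_mid, jar_b_mid, jar_c_mid's own z axis and vertical below 0.17 rad and linear speed of each of jar_a, jar_c below 0.02 m/s and contact force between each of jar_a, jar_c and the fingers below 0.1 N and distance of jar_b_mid from where it was at the start of the episode below 0.03 m and x of jar_c_mid in the frame of tray between -0.1 and 0.1 m and y of jar_c_mid in the frame of tray between -0.07 and 0.07 m) or (x of jar_a_mid in the frame of tray between -0.1 and 0.1 m and y of jar_a_mid in the frame of tray between -0.07 and 0.07 m and z of each of jar_a_mid, jar_b_mid in the frame of tray below 0.034 m and angle between each of jar_a_mid, jar_b_mid, jar_c_mid's own z axis and vertical below 0.17 rad and linear speed of each of jar_a, jar_b below 0.02 m/s and contact force between each of jar_a, jar_b and the fingers below 0.1 N and x of jar_b_mid in the frame of tray between -0.1 and 0.1 m and y of jar_b_mid in the frame of tray between -0.07 and 0.07 m and distance of jar_c_mid from where it was at the start of the episode below 0.03 m))); the robot touches nothing.
It fails at once if a short jar is dropped: it is out of the fingers while its underside is more than about 35 mm above the bench ((height (world z) of jar_a_mid above 0.058 m and contact force between jar_a and the fingers below 0.02 N) or (height (world z) of jar_b_mid above 0.058 m and contact force between jar_b and the fingers below 0.02 N) or (height (world z) of jar_c_mid above 0.058 m and contact force between jar_c and the fingers below 0.02 N)).
It also fails if it takes over 56 s, if anything falls off the work surface, if the arm or the gripper's body presses on something with over 40 N, if the wrist force passes 120 N, or if a joint passes its speed limit or range.

## Working session

There is one attempt and no reset: what is moved stays moved. The work goes in short steps, Python scripts to look and compute and a tool call to move; the robot and the scene stay as the last step left them, time stands still between calls to the robot, and variables do not carry over. Pictures are saved under pics/ and viewed, at most 10 in all, crops included, and the job is handed in when it is done.

Besides the shell and the picture viewer there is one more tool, called after ">>>" as name(argument=value, ...), one argument or row to a line, values as JSON. play_rows: Moves the arm, as the interface text tells. Its arguments: {"type":"object","properties":{"series":{"type":"array"},"force":{"type":"number"}},"required":["series"]}

```bash
mkdir -p pics; python3 - <<'E'
from plant import bot
import cv2,numpy as np
for n in("top","side"):
    f=bot.grab_frame(n);cv2.imwrite(f"pics/{n}0.png",f["image"][:,:,::-1]);np.savez(f"{n}0.npz",**f)
    print(n,-f["R"].T@f["t"],f["R"][2])
s=bot.state();print(s["eef_pos"],s["ee_rot"],s["finger_gap"],s["time_s"])
E
```

```text
top [ 0.45909517 -0.02765999  0.90886688] [ 0.13965983  0.02247705 -0.9899444 ]
side [0.37434042 0.42144045 0.66314301] [ 0.2319385  -0.56238699 -0.7936784 ]
[ 0.20931167 -0.53505687  0.2297117 ] [-7.86938764e-04  9.82675972e-01  1.85330274e-01 -6.40299887e-05] 0.0937781411942176 0.1
```

View pics/top0.png

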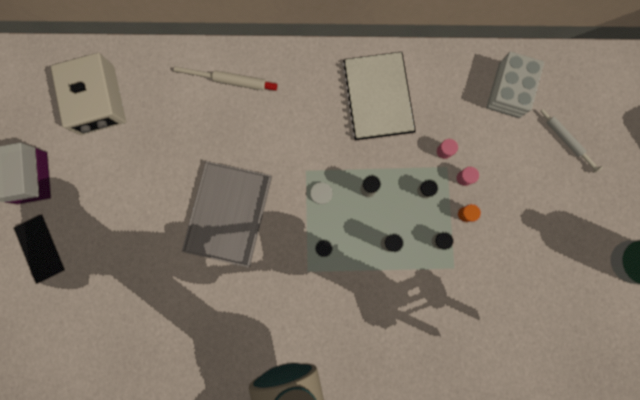

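View pics/side0.png

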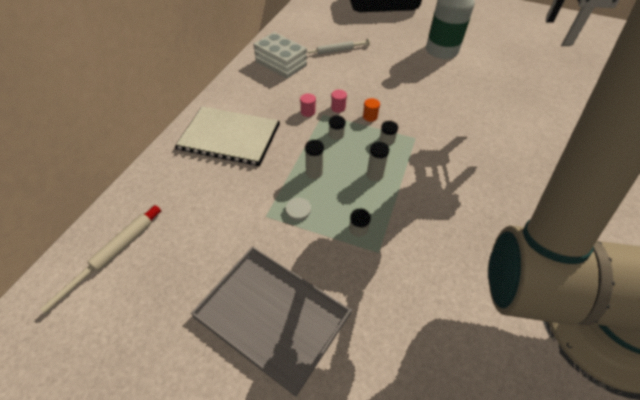

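The top view shows five black lids. The short jars are at about (429,188), (444,240) and (324,248). The talls are at (371,184) and (394,242), and both have long shadows and bodies in the side view. In the side view the shorts are at (337,123), (389,128) and (360,218). The tray is centred near (228,213) in the top view.

```bash
cat > h.py <<'E'
import cv2,numpy as np
def ray(f,p):
    d=f["R"].T@np.linalg.solve(f["camera_matrix"],[p[0],p[1],1.]);return -f["R"].T@f["t"],d/np.linalg.norm(d)
def plane(f,p,z):
    c,d=ray(f,p);return c+d*(z-c[2])/d[2]
def tri(f,p,g,q):
    a,d=ray(f,p);b,e=ray(g,q);s=np.linalg.lstsq(np.c_[d,-e],b-a,rcond=None)[0]
    return (a+s[0]*d+b+s[1]*e)/2,np.linalg.norm(a+s[0]*d-b-s[1]*e)
def lids(im,amin=60,amax=700,th=38):
    m=(im.max(2)<th).astype(np.uint8);n,_,st,c=cv2.connectedComponentsWithStats(m)
    return [(c[i].round(1),st[i]) for i in range(1,n) if amin<st[i,4]<amax]
E
python3 - <<'E'
from h import *
T=dict(np.load("top0.npz"));S=dict(np.load("side0.npz"))
L={}
for n,f,box in(("T",T,(300,160,470,275)),("S",S,(280,100,410,240))):
    L[n]=[c for c,s in lids(f["image"]) if box[0]<c[0]<box[2] and box[1]<c[1]<box[3]]
    print(n,[(c.tolist(),s.tolist()) for c,s in lids(f["image"]) if box[0]<c[0]<box[2] and box[1]<c[1]<box[3]])
for a in L["T"]:
    b=min(L["S"],key=lambda q:tri(T,a,S,q)[1]+ (9 if not .02<tri(T,a,S,q)[0][2]<.1 else 0))
    X,e=tri(T,a,S,b);print(a,b,X.round(4),round(e,4),"plane.041",plane(T,a,.041).round(4),"plane.081",plane(T,a,.081)[:2].round(4))
print("tray rim top-view")
for p in((204,161),(271,176),(248,264),(184,251)):print(p,plane(T,p,.02).round(4))
print("tray rim side-view")
for p in((253,249),(349,312),(297,393),(193,314)):print(p,plane(S,p,.02).round(4))
E
```

```text
T [([370.9, 184.0], [363, 176, 17, 16, 197]), ([428.1, 187.9], [420, 181, 17, 15, 191]), ([393.0, 242.5], [385, 235, 17, 16, 212]), ([443.4, 240.4], [436, 234, 16, 14, 198]), ([323.2, 248.1], [316, 241, 16, 15, 184])]
S [([336.4, 122.3], [330, 116, 14, 13, 152]), ([389.1, 128.0], [382, 122, 15, 13, 152]), ([314.2, 147.8], [306, 141, 18, 15, 212]), ([379.0, 149.7], [370, 142, 18, 16, 228]), ([360.1, 218.0], [351, 210, 19, 17, 266])]
[370.9 184. ] [314.2 147.8] [ 0.6057 -0.1142  0.0793] 0.0011 plane.041 [ 0.613  -0.1181  0.041 ] plane.081 [ 0.6059 -0.1139]
[428.1 187.9] [336.4 122.3] [ 0.6066 -0.2484  0.0398] 0.0 plane.041 [ 0.6064 -0.2481  0.041 ] plane.081 [ 0.5996 -0.2379]
[393.  242.5] [379.  149.7] [ 0.48   -0.1614  0.0812] 0.0002 plane.041 [ 0.4811 -0.1679  0.041 ] plane.081 [ 0.4801 -0.1614]
[443.4 240.4] [389.1 128. ] [ 0.4879 -0.2808  0.0387] 0.0006 plane.041 [ 0.4881 -0.2801  0.041 ] plane.081 [ 0.4868 -0.2684]
[323.2 248.1] [360.1 218. ] [ 0.4648 -0.0121  0.0402] 0.001 plane.041 [ 0.4654 -0.012   0.041 ] plane.081 [ 0.4651 -0.0127]
tray rim top-view
(204, 161) [0.6652 0.277  0.02  ]
(271, 176) [0.6317 0.1153 0.02  ]
(248, 264) [0.4257 0.1598 0.02  ]
(184, 251) [0.452  0.3096 0.02  ]
tray rim side-view
(253, 249) [0.6276 0.1209 0.02  ]
(349, 312) [0.42   0.1638 0.02  ]
(297, 393) [0.4476 0.3121 0.02  ]
(193, 314) [0.6589 0.2711 0.02  ]
```

```bash
python3 - <<'E'
import cv2
a=cv2.imread("pics/top0.png")
cv2.imwrite("pics/crop.png",cv2.resize(a[150:280,170:300],None,fx=4,fy=4,interpolation=cv2.INTER_CUBIC))
E
```

```text
(no output)
```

View pics/crop.png

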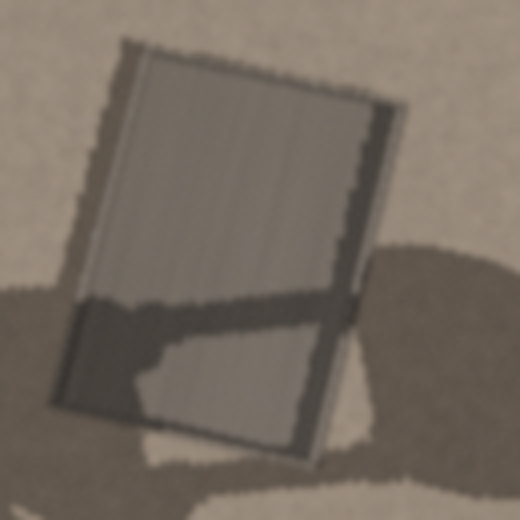

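Triangulated lids: 40 mm high for the short jars and 80 mm for the talls, as expected. The tray centre is about (0.541, 0.215), with its long axis turned −10.5° from world x. I'll take the jars at (0.465,−0.012) and (0.607,−0.248). First I turn the tool to yaw 0 and go above the first one.

>>> play_rows(
  series=[
    [0,0,0,0.0198,0.8],
    [0,0,0,0.0198,0.8],
    [0,0,0,0.0198,0.8],
    [0.16,-0.327,0,0,0.8],
    [0.16,-0.327,0,0,0.8],
    [0.16,-0.327,0,0,0.8],
    [0.16,-0.327,0,0,0.8],
    [0.16,-0.327,0,0,0.8],
    [0.16,-0.327,0,0,0.8],
    [0.16,-0.327,0,0,0.8],
    [0.16,-0.327,0,0,0.8],
    [0.16,-0.327,0,0,0.8],
    [0.16,-0.327,0,0,0.8],
    [0.16,-0.327,0,0,0.8],
    [0.16,-0.327,0,0,0.8],
    [0.16,-0.327,0,0,0.8],
    [0.16,-0.327,0,0,0.8],
    [0.16,-0.327,0,0,0.8],
  ],
  force=15,
)

```text
time_s: 2.35
eef_pos: [0.4498, -0.0439, 0.2302]
ee_rot: [0.0, 1.0, -0.0, -0.0]
wrist_force: [0.5, 0.3, -0.2]
finger_gap: 0.0753
finger_force: 0.0
```

>>> play_rows(
  series=[
    [0.152,-0.319,0,0,0.8],
    [0,0,0.3,0,0.8],
    [0,0,0.4,0,0.8],
    [0,0,0.4,0,0.8],
    [0,0,0.3,0,0.8],
    [0,0,0.2,0,0.8],
    [0,0,0.2,0,0.8],
    [0,0,0.14,0,0.8],
    [0,0,0,0,0.8],
    [0,0,0,0,0.8],
  ],
)

```text
time_s: 3.6
eef_pos: [0.4654, -0.0134, 0.0369]
ee_rot: [0.0, 1.0, -0.0, 0.001]
wrist_force: [0.4, 0.2, -0.3]
finger_gap: 0.0755
finger_force: 0.0
```

```bash
python3 - <<'E'
from plant import bot
import cv2
for n,(a,b,c,d) in(("side",(150,270,290,430)),("top",(180,300,260,400))):
    f=bot.grab_frame(n);cv2.imwrite(f"pics/{n}1.png",cv2.resize(f["image"][a:b,c:d,::-1],None,fx=4,fy=4,interpolation=cv2.INTER_CUBIC))
print(bot.state()["eef_pos"],bot.state()["wrist_force"])
E
```

```text
[ 0.46549706 -0.01336871  0.03715626] [-0.4718082   0.14753861 -0.00298426]
```

View pics/side1.png

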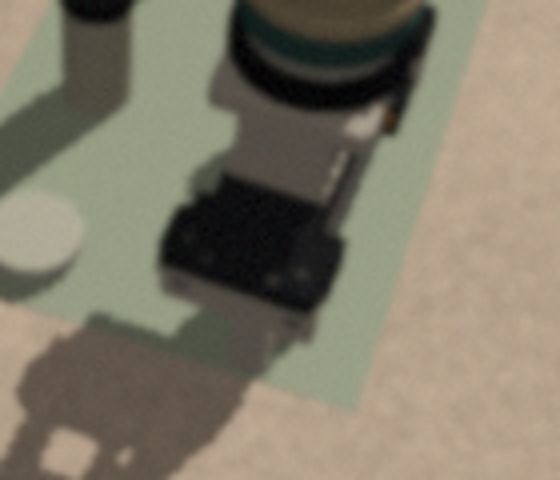

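The side view is hidden by the gripper body, but nothing has been touched. I close the fingers.

>>> play_rows(
  series=[
    [0,0,0,0,0.2],
    [0,0,0,0,0.2],
    [0,0,0,0,0.2],
    [0,0,0,0,0.2],
    [0,0,0,0,0.2],
    [0,0,0,0,0.2],
    [0,0,0,0,0.2],
  ],
  force=15,
)

```text
time_s: 4.58
eef_pos: [0.4649, -0.0133, 0.0365]
ee_rot: [0.0, 1.0, -0.0, 0.0]
wrist_force: [0.2, -0.2, 0.4]
finger_gap: 0.0394
finger_force: 15.0
```

>>> play_rows(
  series=[
    [0,0,-0.1,0,0.2],
    [0,0,-0.3,0,0.2],
    [0,0,-0.3,0,0.2],
    [0.027,-0.237,0,0,0.2],
    [0.027,-0.237,0,0,0.2],
    [0.027,-0.237,0,0,0.2],
    [0.027,-0.237,0,0,0.2],
    [0.027,-0.237,0,0,0.2],
    [0.027,-0.237,0,0,0.2],
    [0.027,-0.237,0,0,0.2],
    [0.027,-0.237,0,0,0.2],
    [0.027,-0.237,0,0,0.2],
    [0.027,-0.237,0,0,0.2],
    [0,0,0,0,0.2],
  ],
)

```text
time_s: 6.32
eef_pos: [0.4921, 0.225, 0.1068]
ee_rot: [-0.0, 1.0, 0.001, 0.0]
wrist_force: [0.3, -0.1, -0.9]
finger_gap: 0.04
finger_force: 15.0
```

```bash
python3 - <<'E'
from plant import bot
import cv2
f=bot.grab_frame("side");cv2.imwrite("pics/side2.png",f["image"][:,:,::-1])
E
```

```text
(no output)
```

View pics/side2.png

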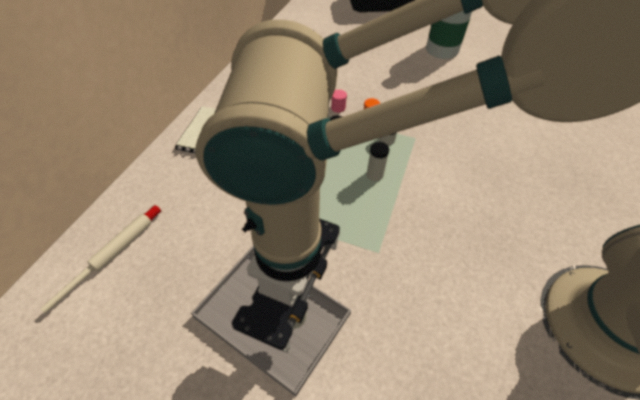

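The gripper is over the tray holding the jar, around (270,320). I lower it.

>>> play_rows(
  series=[
    [0,0,0.2,0,0.2],
    [0,0,0.2,0,0.2],
    [0,0,0.15,0,0.2],
    [0,0,0.07,0,0.2],
    [0,0,0.01,0,0.2],
    [0,0,0.01,0,0.2],
    [0,0,0,0,0.2],
    [0,0,0,0,0.2],
  ],
)

```text
time_s: 7.38
eef_pos: [0.4922, 0.2239, 0.0428]
ee_rot: [-0.0, 1.0, -0.0, 0.0]
wrist_force: [-0.2, 0.4, -0.7]
finger_gap: 0.0401
finger_force: 15.0
```

>>> play_rows(
  series=[
    [0,0,0.01,0,0.2],
    [0,0,0.01,0,0.2],
    [0,0,0.01,0,0.2],
    [0,0,0,0,0.2],
  ],
)

```text
time_s: 7.88
eef_pos: [0.492, 0.2238, 0.0405]
ee_rot: [-0.0, 1.0, -0.0, 0.0]
wrist_force: [-2.0, -0.4, 8.2]
finger_gap: 0.0395
finger_force: 15.0
```

Contact: 8 N upward, at the expected height. I release and retreat.

>>> play_rows(
  series=[
    [0,0,0,0,0.5],
    [0,0,0,0,0.8],
    [0,0,0,0,0.8],
    [0,0,0,0,0.8],
    [0,0,0,0,0.8],
    [0,0,-0.2,0,0.8],
    [0,0,-0.4,0,0.8],
    [0,0,-0.4,0,0.8],
    [0.12,0.47,0,0,0.8],
    [0.12,0.47,0,0,0.8],
    [0.12,0.47,0,0,0.8],
    [0.12,0.47,0,0,0.8],
    [0.12,0.47,0,0,0.8],
    [0.12,0.47,0,0,0.8],
    [0.12,0.47,0,0,0.8],
    [0.12,0.47,0,0,0.8],
    [0.12,0.47,0,0,0.8],
    [0,0,0,0,0.8],
  ],
)

```text
time_s: 10.12
eef_pos: [0.6005, -0.2029, 0.139]
ee_rot: [0.001, 1.0, -0.002, 0.0]
wrist_force: [-0.3, 0.8, 0.9]
finger_gap: 0.0754
finger_force: 0.0
```

```bash
python3 - <<'E'
from plant import bot
from h import *
T=bot.grab_frame("top");S=bot.grab_frame("side")
for n,f in(("T",T),("S",S)): cv2.imwrite(f"pics/{n}3.png",f["image"][:,:,::-1])
for c,s in lids(T["image"],100,400): print("T",c,s[4],plane(T,c,.041).round(3),"tray",plane(T,c,.045)[:2].round(3))
for c,s in lids(S["image"],100,500): print("S",c,s[4],plane(S,c,.041).round(3))
print(bot.state()["eef_pos"])
E
```

```text
T [438.6 105.2] 217 [ 0.804 -0.276  0.041] tray [ 0.802 -0.275]
T [ 43.7 182.6] 264 [0.603 0.642 0.041] tray [0.602 0.639]
T [468.  183.1] 256 [ 0.619 -0.339  0.041] tray [ 0.618 -0.337]
T [372.3 183.7] 226 [ 0.614 -0.121  0.041] tray [ 0.613 -0.121]
T [218.2 233.1] 190 [0.494 0.227 0.041] tray [0.494 0.225]
S [444.8  32.3] 474 [ 0.457 -0.746  0.041]
S [336.9 122.3] 144 [ 0.605 -0.248  0.041]
S [389.  127.9] 155 [ 0.488 -0.279  0.041]
S [314.1 147.8] 213 [ 0.621 -0.149  0.041]
S [379.  149.7] 231 [ 0.487 -0.202  0.041]
S [294.7 322.6] 447 [0.492 0.223 0.041]
S [604.3 368.3] 456 [0.034 0.102 0.041]
[ 0.59924285 -0.19917465  0.13896421]
```

View pics/S3.png

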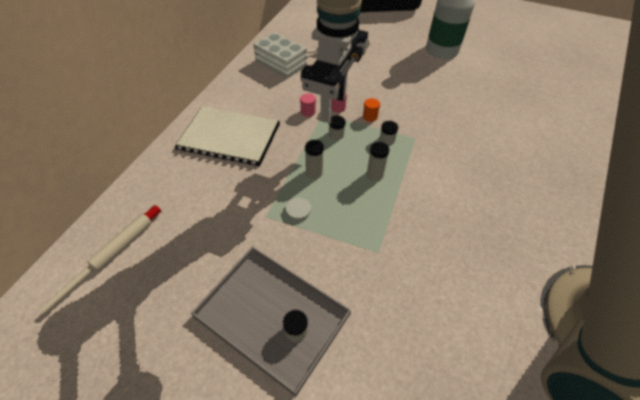

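The first jar stands upright in the tray at (295,323), world (0.492,0.224), and the others have not moved. Now I go down on the second.

>>> play_rows(
  series=[
    [0.035,0.245,0,0,0.8],
    [0.035,0.245,0,0,0.8],
    [0,0,0,0,0.8],
    [0,0,0.3,0,0.8],
    [0,0,0.3,0,0.8],
    [0,0,0.2,0,0.8],
    [0,0,0.14,0,0.8],
    [0,0,0.1,0,0.8],
    [0,0,0,0,0.8],
    [0,0,0,0,0.8],
  ],
)

```text
time_s: 11.48
eef_pos: [0.6073, -0.2486, 0.0362]
ee_rot: [0.0, 1.0, -0.0, 0.001]
wrist_force: [-0.5, 0.9, -0.4]
finger_gap: 0.0753
finger_force: 0.0
```

>>> play_rows(
  series=[
    [0,0,0,0,0.2],
    [0,0,0,0,0.2],
    [0,0,0,0,0.2],
    [0,0,0,0,0.2],
    [0,0,0,0,0.2],
    [0,0,0,0,0.2],
    [0,0,0,0,0.2],
  ],
  force=15,
)

```text
time_s: 12.35
eef_pos: [0.6068, -0.2485, 0.0356]
ee_rot: [0.0, 1.0, -0.0, 0.0]
wrist_force: [-0.5, 0.1, 1.4]
finger_gap: 0.0399
finger_force: 15.0
```

The path crosses the 85 mm jar, so I lift 130 mm.

>>> play_rows(
  series=[
    [0,0,-0.1,0,0.2],
    [0,0,-0.3,0,0.2],
    [0,0,-0.3,0,0.2],
    [0,0,-0.3,0,0.2],
    [0,0,-0.3,0,0.2],
    [-0.012,-0.325,0,0,0.2],
    [-0.012,-0.325,0,0,0.2],
    [-0.012,-0.325,0,0,0.2],
    [-0.012,-0.325,0,0,0.2],
    [-0.012,-0.325,0,0,0.2],
    [-0.012,-0.325,0,0,0.2],
    [-0.012,-0.325,0,0,0.2],
    [-0.012,-0.325,0,0,0.2],
    [-0.012,-0.325,0,0,0.2],
    [-0.012,-0.325,0,0,0.2],
    [-0.012,-0.325,0,0,0.2],
    [-0.012,-0.325,0,0,0.2],
    [-0.012,-0.325,0,0,0.2],
    [-0.012,-0.325,0,0,0.2],
    [0,0,0,0,0.2],
  ],
)

```text
time_s: 14.85
eef_pos: [0.5898, 0.2087, 0.1658]
ee_rot: [-0.0, 1.0, 0.001, 0.0]
wrist_force: [0.7, -0.9, -0.5]
finger_gap: 0.0399
finger_force: 15.0
```

Lower by 122 mm, leaving about 4 mm, then in 1 mm steps.

>>> play_rows(
  series=[
    [0,0,0.25,0,0.2],
    [0,0,0.3,0,0.2],
    [0,0,0.3,0,0.2],
    [0,0,0.2,0,0.2],
    [0,0,0.13,0,0.2],
    [0,0,0.04,0,0.2],
    [0,0,0,0,0.2],
    [0,0,0.01,0,0.2],
    [0,0,0.01,0,0.2],
    [0,0,0.01,0,0.2],
    [0,0,0,0,0.2],
  ],
)

```text
time_s: 16.23
eef_pos: [0.5901, 0.2067, 0.0405]
ee_rot: [0.0, 1.0, -0.0, 0.0]
wrist_force: [0.7, -0.3, -0.8]
finger_gap: 0.0398
finger_force: 15.0
```

>>> play_rows(
  series=[
    [0,0,0.01,0,0.2],
    [0,0,0,0,0.2],
  ],
)

```text
time_s: 16.48
eef_pos: [0.5902, 0.2067, 0.0396]
ee_rot: [0.0, 1.0, -0.0, 0.0]
wrist_force: [-0.9, 0.1, 1.2]
finger_gap: 0.0398
finger_force: 15.0
```

Light contact. I release and retreat up and clear.

>>> play_rows(
  series=[
    [0,0,0.005,0,0.2],
    [0,0,0,0,0.5],
    [0,0,0,0,0.8],
    [0,0,0,0,0.8],
    [0,0,0,0,0.8],
    [0,0,0,0,0.8],
    [0,0,-0.2,0,0.8],
    [0,0,-0.4,0,0.8],
    [0,0,-0.4,0,0.8],
    [0,0,-0.4,0,0.8],
    [0,0.4,0,0,0.8],
    [0,0.4,0,0,0.8],
    [0,0.4,0,0,0.8],
    [0,0.4,0,0,0.8],
    [0,0.4,0,0,0.8],
    [0,0.4,0,0,0.8],
    [0,0,0,0,0.8],
    [0,0,0,0,0.8],
  ],
)

```text
time_s: 18.73
eef_pos: [0.5899, -0.0329, 0.1789]
ee_rot: [-0.0, 1.0, -0.0, -0.0]
wrist_force: [-0.2, 0.0, -0.8]
finger_gap: 0.0751
finger_force: 0.0
```

```bash
python3 - <<'E'
from plant import bot
from h import *
S=bot.grab_frame("side");T=bot.grab_frame("top")
cv2.imwrite("pics/S4.png",S["image"][:,:,::-1])
for n,f in(("S",S),("T",T)):
  for c,s in lids(f["image"],100,500): print(n,c,s[4],plane(f,c,.045).round(3))
E
```

```text
S [443.9  31.7] 403 [ 0.46  -0.74   0.045]
S [389.1 128. ] 155 [ 0.487 -0.274  0.045]
S [314. 148.] 206 [ 0.619 -0.145  0.045]
S [379.  149.7] 229 [ 0.486 -0.198  0.045]
S [246.5 290.9] 393 [0.589 0.208 0.045]
S [594.4 308.8] 259 [0.05  0.008 0.045]
S [294.7 322.6] 444 [0.492 0.225 0.045]
S [629.6 383.5] 206 [0.002 0.112 0.045]
T [ 41.8 176.4] 473 [0.616 0.645 0.045]
T [353.3 179.1] 393 [ 0.623 -0.077  0.045]
T [227.9 190.8] 182 [0.591 0.209 0.045]
T [218.2 233.1] 194 [0.494 0.225 0.045]
T [393.1 242.5] 205 [ 0.481 -0.167  0.045]
T [443.4 240.5] 197 [ 0.488 -0.279  0.045]
T [632.8 259.8] 410 [ 0.454 -0.69   0.045]
```

View pics/S4.png

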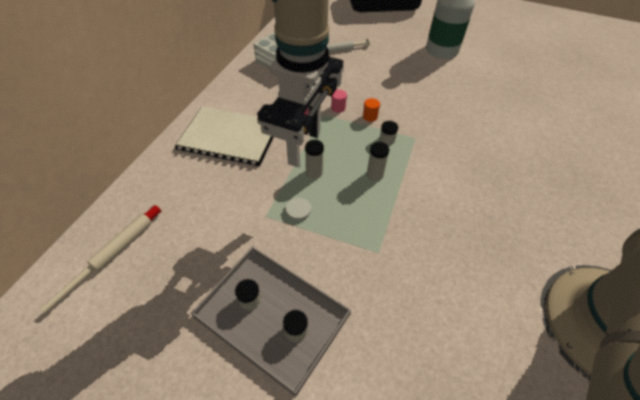

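Both jars stand upright in the tray, at (247,291) and (295,323). The third is unmoved at (389,128), and the gripper is clear.

```bash
python3 -c "
from plant import bot
print(bot.hand_in())"
```

```text
the job is handed in; nothing more can be done
None
```

Two short jars were set down upright on the tray floor and released, the third was left standing where it was, and the job was handed in at about 19 s of the 56 s limit; hand-in returned no verdict.

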